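# Pull a spent cartridge from a water filter with a hook

### The arm

A 6-joint arm with a two-finger parallel gripper is mounted at the origin on a cart in front of the work surface, level with it; the furniture and walls round the work are solid. World frame = base frame: x ahead of the robot, y to its left, z up, the work surface at z = 0. Lengths are in m, angles in rad, forces in N, time in s.
With the tool pointing down it reaches from about 0.35 to 0.85 m from the base axis. Payload 8.1 kg.
Tool frame: the origin (TCP) lies midway between the tips of the shut fingers; the grasp point (between the pads) lies 19 mm behind it (manip.grasp_offset is the z of the grasp point in the tool frame, in m); z points along the fingers, y is the line along which they close (so a half turn about z gives the same grasp; the last joint's range is limited). The gripper opens to 93 mm and grips with 3 to 60 N. Pads are 15 mm wide; open, the fingers measure 128 mm over their backs; the gripper's body (75 mm by 188 mm) begins 65 mm behind the grasp point.
Start: joints at [1.071, 0.13, 1.488, -0, 1.523, -0.085], TCP at [0.242, 0.549, 0.219] pointing down, gripper open.
Joint ranges: [-2.96, 2.96], [-0.89, 2.26], [0.02, 2.5], [-1.34, 4.48], [0, 2.73], [-2.66, 2.66]. Speed limits (rad/s): [2.39, 2.39, 2.79, 3.14, 3.14, 3.14].

### API

Orientations are given as a unit quaternion [x, y, z, w].
In Python, from station import manip gives the robot as it stands.
- The arm moves only by the tool move_arm, never from a script. Its argument "deltas" is one flat list of numbers, 5 for each row, row after row: the shift along the tool's x, y, z in units of 25 mm (1.0 is 25 mm), then the turn about the tool's z in units of 8 degrees (1.0 is 8 degrees), then the finger opening in mm, from 0 to 93. In form: [tx, ty, tz, twist, claw, tx, ty, tz, twist, claw, ...]. A call has 1 to 8 rows; each row shifts and turns the commanded pose from where the row before left it, along the tool's axes as they then stand; what a row does not reach is not made up. A row lasts 1/10 s, in which the tool goes at most 50 mm and 8.59 degrees, less where a joint would pass 70% of its speed; a pose out of reach is approached as far as the arm can. A call is refused whole if a number of a shift passes 1 or a number of a turn 1, either way. A call with a gripper value outside its range is refused whole. The fingers move at their own pace and stop on an object; "newtons" is the grip in N (left out, the last holds). Time passes only in rows, so rows that do not move let the fingers close. It gives the time, the measured TCP pose, the force, the opening and the grip force at its end, in the units of the state.
- manip.state(): the state, without advancing time (a new reading comes with each control period).
- manip.capture(name): name is "side" or "top"; returns a dict with "pixels" (480x640x3 uint8, red, green, blue), "range_z" (480x640 float32, m along the optical axis (not along the pixel's ray), 0 where there is no reading), "camera_matrix" (3x3 intrinsics, pixels), "view" (4x4, takes a point from world to camera coordinates). Camera axes: x right, y up, looking along -z (the intrinsics and any distortion apply to the point x, -y, -z); pixel columns grow to the right and rows downward; lengths in m; the calibration is good to about 2 mm. A picture is of the moment at which its call begins.
- manip.hand_in(): hands the job in; it is judged then, once.
Trained networks look in a picture, given as the dict that the camera call returned (one of the last four; its "shot" number tells which), for a name from the list of things; names that differ only in an ending like _2 or _b are one class to them, and where a whole thing is asked for, a point or a joint stands for the part that bears it (a point fixed in the world has none). Each returns a list of dicts, best first, with "confidence" (0 to 1); they miss things now and then, are a little off and sometimes report something else, mostly with a low value. They report only what shows in the picture. A call takes as long as a camera call. They do not tell look-alikes from the thing itself.
- manip.search_frame(name, picture): "box" ([left, top, right, bottom] in pixels, round what is visible of it).
- manip.silhouettes(name, picture): "region" (480x640 bool, what is visible of it) and "box" ([left, top, right, bottom] in pixels, round what is visible of it).
The state is a dict: "clock": time; "q": joint angles; "dq": joint speeds; "effort": joint torques, N m; "eef_pos": TCP position; "tcp_rot": TCP orientation; "force": force on the tool from outside, world axes, zero at the start; "ft_torque": the same for the moment, N m; "gripper_width": finger opening in m; "gripper_force": force on a finger pad.
Only numpy, scipy, OpenCV 4.12 (cv2) and the standard library are available. Lean on these libraries where they do the work, as an engineer would, in place of code of your own. Each camera call takes 0.05 s, during which the arm holds its last target. There are 200 camera calls.

### The job

Take the hook puller from its fork stand, catch the red wire loop of the spent cartridge deep in the water filter housing and draw the cartridge out with the hook, never touching it with the fingers. Feel your way: the hook must never push or pull on the cartridge or its loop with more than 10 N. Set the cartridge gently upright in the middle of the metal tray, unhook it and hang the puller back in its stand, leaving the other things alone.

Things in the scene. Friction and masses are not known exactly. Their poses are not given: they have to be found in the camera images.
- housing: White square filter housing with a steel band, fixed: 78 x 78 x 145 mm on a grey foot plate 96 x 96 x 8 mm, steel outlet on its front (-x). Open on top: a square bore 66 x 66 mm runs straight down from the rim (145 mm over the origin) to the floor 8 mm over the origin. Origin: centre of the underside, on the bore's axis; z up, x and y along its sides.
- cartridge: Loose cartridge, 0.35 kg (give or take a fifth): blue block 61 x 61 x 36 mm, white top, standing on the bore's floor with 2.5 mm play each side, so it cannot turn. Origin: centre of the underside, z up. A steel hub of radius 8 mm on top, up to 41 mm over the origin, carries an upright loop of red wire (see hub).
- hub (a point): On the cartridge's axis, 41 mm over its origin (orientation: the cartridge's, NOT the loop's). The loop, 3 mm wire, lies in a vertical plane through this axis; the plane's heading is random, unlisted: look or feel. Centreline: bar at this height out to 20 mm both sides, legs there 20 mm up, then straight slopes to a peak on the axis 42 mm up. Stiff swivel: turns only above 0.3 N m.
- puller: Loose hook puller, 0.09 kg, hangs upright in the stand. Origin: lower end of its 4 mm round steel shaft; z up the shaft. Foot runs from the shaft 11 mm along +y (centreline 2 mm up), then a tip turns up, ending 12 mm up: a J open upward, gap 7 mm. Orange handle from 105 to 165 mm up, 24 mm along x, 16 mm along y: grip it from above across the 16 mm.
- puller_collar (a point): Centre of the underside of the puller's round collar (32 mm diameter, 5 mm thick), on the shaft axis, 100 mm over the puller's origin.
- stand: Fixed dark steel fork stand, foot plate 90 x 80 mm. A post at its back (its face 30 mm on the +x side of the seat) carries a fork plate 44 mm wide, top at z = 130 mm, 6 mm thick. Origin: underside of the foot plate, right under the seat; the front is -x.
- stand_seat (a point): Seat on top of the fork plate: the puller hangs with its collar here, shaft in a 10 mm wide slot along the stand's x, open to the front (-x), from 18 mm before the seat to 10 mm behind it. The foot cannot pass up through the slot: lift the puller 5 mm or more and bring it out to -x by 40 mm or more. Axes as the stand's.
- tray: Fixed shallow square aluminium tray, 120 x 120 x 16 mm, walls and floor 4 mm. Origin: centre of the underside.
- thyme: Loose spice jar with yellow lid, 42 x 42 x 96 mm; bystander. Origin: underside.
- shaker: Loose glass salt shaker with grey top, 44 x 44 x 90 mm; bystander. Origin: underside.
Not all that is in view belongs to the job. Leave any purple look-alike of the cartridge alone.

How it is judged:
On the way, in this order (a step that is already met when the one before it is completed fails the run):
1. the cartridge hangs on the hook, drawn clear of the housing (z of cartridge in the frame of housing above 0.146 m and contact force between puller and cartridge above 1 N), for 0.2 s.
2. the cartridge stands upright in the middle of the tray, off the hook (horizontal distance between cartridge and tray below 0.03 m and z of cartridge in the frame of tray below 0.01 m and angle between cartridge's own z axis and vertical below 0.1 rad and linear speed of cartridge below 0.02 m/s and contact force between puller and cartridge below 0.05 N), for 0.3 s.
At the end, for the whole second after the job is handed in: The cartridge stands upright (within 0.1 rad) and at rest on the tray floor, its centre within 30 mm of the tray's centre, free of the hook; the puller hangs at rest and upright (within 0.12 rad) in the stand, its collar on the fork plate (within 4 mm) and within 8 mm of the seat (all of step 2 and horizontal distance between puller_collar and stand_seat below 0.008 m and z of puller_collar in the frame of stand_seat between -0.003 and 0.004 m and angle between puller's own z axis and vertical below 0.12 rad and linear speed of puller below 0.02 m/s); the robot touches nothing.
It fails at once if the hook presses, pushes or pulls on the cartridge or its loop with more than 10 N (contact force between puller and cartridge above 10 N).
It fails at once if the fingers or the arm touch the cartridge (contact force between any of the fingers, the arm and cartridge above 0.3 N).
It fails at once if the cartridge is set down hard on the tray (over 30 N) (contact force between cartridge and tray above 30 N).
It fails at once if a bystander is disturbed (moved 20 mm) (distance of any of thyme, shaker from where it was at the start of the episode above 0.02 m).
It also fails if it takes over 72 s, if anything falls off the work surface, if the arm or the gripper's body presses on something with over 40 N, if the wrist force passes 120 N, or if a joint passes its speed limit or range.

## Working session

There is one attempt and no reset: what is moved stays moved. The work goes in short steps, Python scripts to look and compute and a tool call to move; the robot and the scene stay as the last step left them, time stands still between calls to the robot, and variables do not carry over. Pictures are saved under pics/ and viewed, at most 10 in all, crops included, and the job is handed in when it is done.

Besides the shell and the picture viewer there is one more tool, called after ">>>" as name(argument=value, ...) on one line, values as JSON. move_arm: Moves the arm, as the interface text tells. Its arguments: {"type":"object","properties":{"deltas":{"type":"array"},"newtons":{"type":"number"}},"required":["deltas"]}

```bash
mkdir -p pics; ls; cat > h.py <<'E'
import numpy as np,cv2
from station import manip
def pts(p,m=None):
    K=p["camera_matrix"];z=p["range_z"];v,u=np.nonzero((z>0)&(m if m is not None else True))
    d=z[v,u];c=np.stack([(u-K[0,2])/K[0,0]*d,-(v-K[1,2])/K[1,1]*d,-d,np.ones_like(d)])
    return (np.linalg.inv(p["view"])@c).T[:,:3],u,v
def save(p,n,box=None,f=1):
    im=cv2.cvtColor(p["pixels"],cv2.COLOR_RGB2BGR)
    if box: l,t,r,b=box;im=im[t:b,l:r]
    cv2.imwrite("pics/"+n,cv2.resize(im,None,fx=f,fy=f,interpolation=cv2.INTER_CUBIC))
E
python3 - <<'E'
from h import *
np.set_printoptions(precision=3,suppress=True)
s=manip.state();print(s,manip.grasp_offset)
for c in("top","side"):
    p=manip.capture(c);save(p,c+"0.png");print(c,p["camera_matrix"],p["view"])
    for n in("housing","cartridge","puller","stand","tray","thyme","shaker"):
        for r in manip.silhouettes(n,p)[:2]:
            P,_,_=pts(p,r["region"]);print(n,round(r["confidence"],2),r["box"],len(P),*( [np.percentile(P,[2,50,98],axis=0).ravel()] if len(P) else []))
E
```

```text
pics
{'clock': 0.0, 'q': array([ 1.071,  0.131,  1.489,  0.   ,  1.523, -0.085]), 'dq': array([ 0.002, -0.001, -0.   ,  0.001,  0.001, -0.   ]), 'effort': array([ -0.004, -55.987, -49.174,   0.076,   0.036,  -0.   ]), 'eef_pos': array([0.242, 0.549, 0.218]), 'tcp_rot': array([ 0.206,  0.979, -0.001, -0.   ]), 'force': array([ 1.19 , -0.156,  0.363]), 'ft_torque': array([-0.002,  0.035,  0.005]), 'gripper_force': 0.0, 'gripper_width': 0.09298212592410357} -0.0188
top [[467.945   0.    322.824]
 [  0.    467.945 237.631]
 [  0.      0.      1.   ]] [[ 0.062 -0.998  0.007 -0.211]
 [ 0.976  0.062  0.21  -0.584]
 [-0.21  -0.007  0.978 -0.849]
 [ 0.     0.     0.     1.   ]]
housing 0.6 [403.7, 266.8, 474.2, 332.7] 2944 [ 0.442 -0.438 -0.     0.489 -0.393  0.088  0.538 -0.349  0.145]
cartridge 0.91 [354.0, 234.2, 393.3, 272.7] 889 [ 0.547 -0.307  0.019  0.578 -0.272  0.035  0.613 -0.241  0.072]
cartridge 0.9 [424.5, 285.6, 450.6, 314.9] 552 [ 0.47  -0.426  0.036  0.494 -0.403  0.043  0.52  -0.383  0.085]
puller 0.57 [307.1, 271.2, 317.9, 292.8] 242 [ 0.484 -0.171  0.131  0.494 -0.16   0.19
[... 739 characters left out ...]
  0.004  0.582 -0.29   0.035  0.617 -0.248  0.068]
puller 0.83 [266.6, 194.2, 284.4, 259.8] 512 [ 0.484 -0.175  0.     0.497 -0.167  0.16   0.511  0.02   0.196]
puller 0.34 [252.3, 301.5, 316.4, 400.1] 5339 [ 0.445 -0.447  0.006  0.491 -0.432  0.09   0.537 -0.361  0.146]
stand 0.83 [265.6, 212.6, 307.5, 287.1] 1709 [ 0.467 -0.204  0.     0.516 -0.175  0.008  0.551 -0.116  0.131]
tray 0.76 [266.4, 178.5, 322.5, 216.5] 1512 [0.489 0.004 0.001 0.558 0.073 0.005 0.609 0.127 0.017]
thyme 0.58 [365.0, 235.5, 387.3, 286.2] 792 [ 0.666 -0.229  0.005  0.681 -0.22   0.071  0.705 -0.186  0.099]
shaker 0.93 [373.2, 307.4, 395.2, 352.2] 906 [ 0.649 -0.382  0.001  0.664 -0.372  0.054  0.685 -0.333  0.09 ]
```

```bash
python3 - <<'E'
from h import *
np.set_printoptions(precision=4,suppress=True)
p=manip.capture("top");s=manip.capture("side")
a=cv2.resize(p["pixels"][225:345,280:480],(800,480),interpolation=cv2.INTER_CUBIC)
b=cv2.resize(s["pixels"][180:410,240:400],(417,600),interpolation=cv2.INTER_CUBIC)
cv2.imwrite("pics/top1.png",a[:,:,::-1]);cv2.imwrite("pics/side1.png",b[:,:,::-1])
# fits: min area rects by height slices
for c,q in(("top",p),("side",s)):
    P,u,v=pts(q)
    def rect(n,xr,yr,zr):
        m=(P[:,0]>xr[0])&(P[:,0]<xr[1])&(P[:,1]>yr[0])&(P[:,1]<yr[1])&(P[:,2]>zr[0])&(P[:,2]<zr[1])
        Q=P[m]
        if len(Q)>5: print(c,n,len(Q),cv2.minAreaRect((Q[:,:2]*1000).astype(np.float32)),np.median(Q[:,2]))
    rect("rim",(.42,.56),(-.46,-.33),(.138,.152))
    rect("foot",(.42,.56),(-.48,-.33),(.004,.012))
    rect("tray",(.46,.64),(-.02,.16),(.010,.02))
    rect("fork",(.44,.535),(-.2,-.12),(.122,.134))
    rect("handle",(.46,.53),(-.2,-.12),(.185,.205))
    rect("standfoot",(.4,.6),(-.25,-.08),(.004,.014))
    m=(P[:,0]>.46)&(P[:,0]<.53)&(P[:,1]>-.43)&(P[:,1]<-.37)&(P[:,2]>.055)&(P[:,2]<.1)
    px=q["pixels"][v,u].astype(int);m&=(px[:,0]>px[:,1]*1.5)
    Q=P[m];print(c,"loop",len(Q))
    if len(Q)>4:
        print(Q[:,:].min(0),Q.max(0),Q.mean(0)); 
        if len(Q)<60: print(Q[np.argsort(Q[:,0])])
        l=cv2.fitLine(Q[:,:2].astype(np.float32),cv2.DIST_HUBER,0,.01,.01).ravel();print(l,np.degrees(np.arctan2(l[1],l[0])))
E
```

```text
top rim 698 ((491.8119201660156, -396.1802062988281), (82.13572692871094, 81.44427490234375), 79.30741119384766) 0.14287595116674406
top foot 392 ((502.75457763671875, -398.0939636230469), (95.16790771484375, 117.93692016601562), 79.4534683227539) 0.006659771673927728
top tray 528 ((548.2606201171875, 68.21255493164062), (120.70176696777344, 120.855224609375), 7.233107089996338) 0.013925754015756409
top fork 538 ((508.01153564453125, -159.3718719482422), (44.013126373291016, 56.16714859008789), 84.33982849121094) 0.12861673669493995
top handle 146 ((497.5341491699219, -158.32516479492188), (15.926578521728516, 24.155118942260742), 63.751129150390625) 0.1930477281391847
top standfoot 929 ((504.9911804199219, -174.59339904785156), (157.23602294921875, 164.6650390625), 12.15294075012207) 0.006688171711236368
top loop 32
[ 0.4749 -0.4094  0.0565] [ 0.5091 -0.3846  0.0931] [ 0.4916 -0.3968  0.0772]
[[ 0.4749 -0.4094  0.0679]
 [ 0.475  -0.407   0.0624]
 [ 0.4751 -0.4088  0.0627]
 [ 0.4754 -0.4066  0.0565]
 [ 0.4763 -0.4066  0.0714]
 [ 0.4764 -0.4085  0.0712]
 [ 0.478  -0.4059  0.0741]
 [ 0
[... 850 characters left out ...]
ide foot 695 ((496.94842529296875, -413.0965270996094), (123.5528564453125, 115.10717010498047), 86.35089111328125) 0.007660966802637614
side tray 310 ((548.0525512695312, 64.8234634399414), (120.52487182617188, 123.63720703125), 6.604694366455078) 0.014615415818937716
side fork 336 ((507.76220703125, -163.35169982910156), (45.470401763916016, 55.06134796142578), 86.65404510498047) 0.12984062441197258
side handle 125 ((497.8075256347656, -162.54385375976562), (18.482555389404297, 24.16290283203125), 64.2542953491211) 0.19325022754125276
side standfoot 1161 ((495.82647705078125, -152.92030334472656), (130.70120239257812, 127.53486633300781), 13.208033561706543) 0.00791237555993618
side loop 0
```

View pics/top1.png

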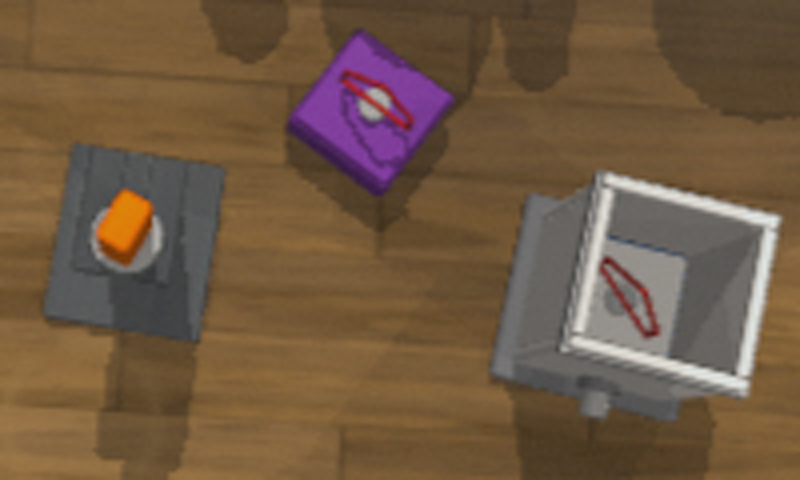

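View pics/side1.png

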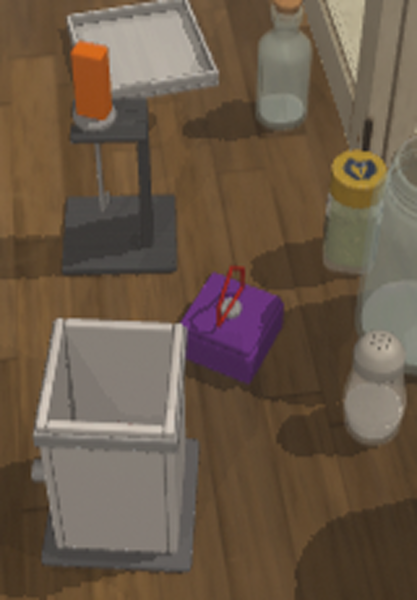

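>>> move_arm(deltas=[-0.9,-0.95,-0.3,0,60,-0.9,-0.95,-0.3,0,60,-0.9,-0.95,-0.3,0,60,-0.9,-0.95,0,0,60,-0.9,-0.95,0,0,60,-0.9,-0.95,0,0,60,-0.9,-0.95,0,0,60,-0.9,-0.95,0,0,60], newtons=30)

```text
clock: 1.7
eef_pos: [0.3302, 0.3015, 0.2413]
tcp_rot: [0.206, 0.979, 0.0, 0.0]
force: [0.7, 0.1, -0.3]
gripper_width: 0.0604
gripper_force: 0.0
```

>>> move_arm(deltas=[-0.9,-0.95,0,0,60,-0.9,-0.95,0,0,60,-0.9,-0.95,0,0,60,-0.9,-0.95,0,0,60,-0.9,-0.95,0,0,60,-0.9,-0.95,0,0,60,-0.9,-0.95,0,0,60,-0.9,-0.95,0,0,60])

```text
clock: 2.5
eef_pos: [0.4184, 0.0549, 0.2414]
tcp_rot: [0.206, 0.979, 0.0, 0.0]
force: [0.2, 0.4, -0.1]
gripper_width: 0.0599
gripper_force: 0.0
```

```bash
python3 - <<'E'
from h import *
s=manip.capture("side")
b=cv2.resize(s["pixels"][185:275,255:320],(520,720//1)[0:2],interpolation=cv2.INTER_CUBIC)[:600]
b=cv2.resize(s["pixels"][190:265,250:320],(560,600),interpolation=cv2.INTER_CUBIC)
cv2.imwrite("pics/hook.png",b[:,:,::-1])
st=manip.state();print(st["eef_pos"],st["tcp_rot"],st["q"])
E
```

```text
[0.41958438 0.05123569 0.24133124] [ 2.06778295e-01  9.78386651e-01 -1.20800388e-03  9.16212453e-04] [ 0.00255494 -0.37726402  1.91352805 -0.00274751  1.60404226 -1.15177212]
```

View pics/hook.png

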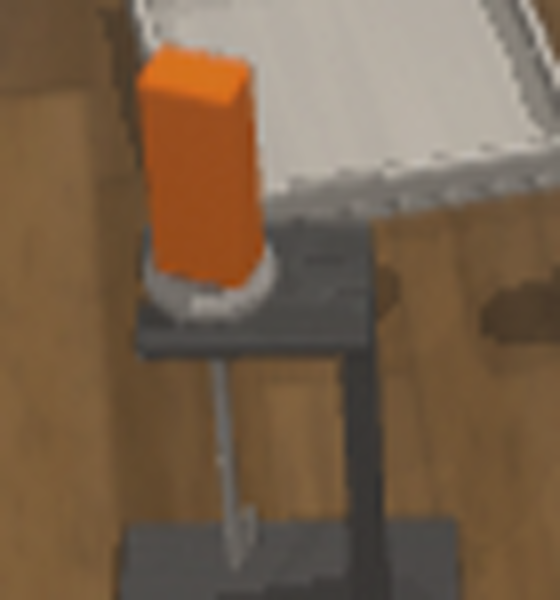

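>>> move_arm(deltas=[-0.9,-0.93,0,0,60,-0.9,-0.93,0,0,60,-0.9,-0.93,0,0,60,-0.9,-0.93,0,0,60,-0.9,-0.93,0,0,60,-0.9,-0.93,0,0,60,-0.87,-0.9,0,0,60,0,0,0,0.3,60])

```text
clock: 3.35
eef_pos: [0.4968, -0.1582, 0.2408]
tcp_rot: [0.228, 0.974, -0.0, -0.0]
force: [-0.7, 1.4, -0.4]
gripper_width: 0.0599
gripper_force: 0.0
```

>>> move_arm(deltas=[0,0,0,0,60,0,0,0,0,60])

```text
clock: 3.55
eef_pos: [0.4962, -0.1548, 0.2411]
tcp_rot: [0.226, 0.974, 0.0, -0.0]
force: [0.3, -0.1, 0.0]
gripper_width: 0.0601
gripper_force: 0.0
```

```bash
python3 - <<'E'
from h import *
np.set_printoptions(precision=4,suppress=True)
st=manip.state();print(st["eef_pos"],st["tcp_rot"],st["force"])
# side-view: fingers/handle overview
s=manip.capture("side");save(s,"grip0.png",(220,130,340,290),3.6)
t=manip.capture("top");save(t,"grip0t.png",(270,230,350,310),6)
a=cv2.imread("pics/grip0.png");b=cv2.imread("pics/grip0t.png");h=576
c=np.hstack([cv2.resize(a,(400,533)),cv2.resize(b,(400,533)) ]);cv2.imwrite("pics/gripc.png",c)
E
```

```text
[ 0.4962 -0.1548  0.2411] [ 0.2258  0.9742  0.0001 -0.0001] [ 0.344  -0.0814  0.0178]
```

View pics/gripc.png

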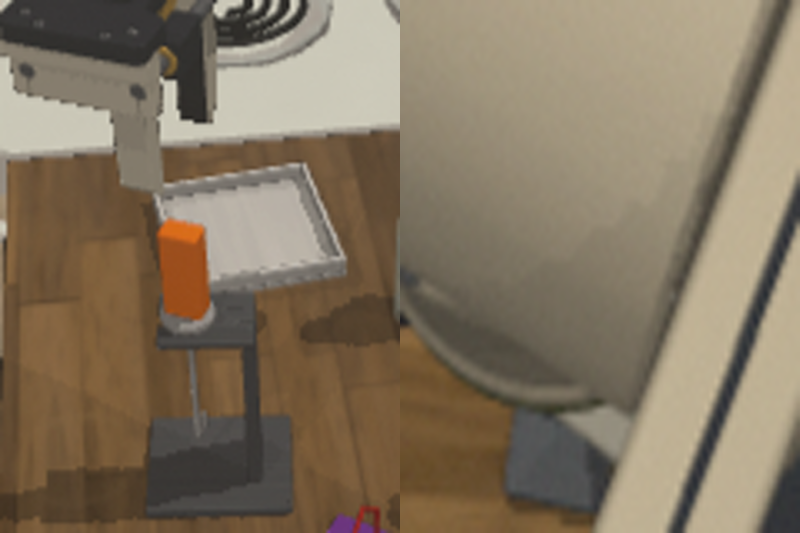

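>>> move_arm(deltas=[-0.15,-0.17,0.86,0,60,0,0,0.86,0,60,0,0,0.86,0,60,0,0,0.86,0,60,0,0,0,0,40,0,0,0,0,24,0,0,0,0,20,0,0,0,0,18], newtons=10)

```text
clock: 4.45
eef_pos: [0.4987, -0.1609, 0.1568]
tcp_rot: [0.226, 0.974, -0.0, 0.001]
force: [0.0, -0.1, 0.6]
gripper_width: 0.0326
gripper_force: 0.0
```

>>> move_arm(deltas=[0,0,0,0,16,0,0,0,0,14,0,0,0,0,12,0,0,0,0,12])

```text
clock: 4.85
eef_pos: [0.4981, -0.1608, 0.1557]
tcp_rot: [0.226, 0.974, -0.0, 0.0]
force: [-0.0, 1.6, 3.6]
gripper_width: 0.0158
gripper_force: 10.0
```

>>> move_arm(deltas=[0,0,0,0,10,0,0,-0.25,0,10,0,0,-0.25,0,10,0.7,-0.28,0,0,10,0.7,-0.28,0,0,10,0.7,-0.28,0,0,10,0,0,0,0,10,0,0,0,0,10], newtons=50)

```text
clock: 5.65
eef_pos: [0.4417, -0.1565, 0.1681]
tcp_rot: [0.227, 0.974, -0.0, 0.001]
force: [0.8, -0.1, -0.3]
gripper_width: 0.0157
gripper_force: 50.0
```

>>> move_arm(deltas=[0,0,-0.9,0.5,10,0,0,-0.9,0.95,10,0,0,-0.9,1,10,0,0,-0.9,1,10,0,0,-0.9,1,10,0,0,-0.9,1,10,0,0,0,1,10,0,0,0,1,10])

```text
clock: 6.45
eef_pos: [0.4427, -0.1566, 0.304]
tcp_rot: [0.683, 0.731, 0.0, 0.001]
force: [-0.5, -0.0, -0.6]
gripper_width: 0.0159
gripper_force: 50.0
```

>>> move_arm(deltas=[0,0,0,1,10,0,0,0,1,10,0,0,0,1,10,0,0,0,1,10,0,0,0,1,10,0,0,0,1,10,0,0,0,1,10,0,0,0,0.3,10])

```text
clock: 7.25
eef_pos: [0.4422, -0.1564, 0.3028]
tcp_rot: [0.952, 0.305, 0.0, 0.0]
force: [0.7, 0.2, -1.2]
gripper_width: 0.0155
gripper_force: 50.0
```

>>> move_arm(deltas=[0,0,0,0,10,0,0,0,0,10])

```text
clock: 7.45
eef_pos: [0.4419, -0.1564, 0.3027]
tcp_rot: [0.951, 0.308, 0.0, -0.0]
force: [-1.1, 0.4, -0.7]
gripper_width: 0.0155
gripper_force: 50.0
```

```bash
cat >> h.py <<'E'
def tool(tgt):
    "units (tx,ty,tz) to reach tgt from here, heading of tool y"
    from scipy.spatial.transform import Rotation as R
    s=manip.state();M=R.from_quat(s["tcp_rot"]).as_matrix()
    print("pos",s["eef_pos"].round(4),"F",s["force"].round(2),"yhead",round(float(np.degrees(np.arctan2(M[1,1],M[0,1]))),2),"q6",s["q"][5].round(2))
    print("units",(M.T@(np.array(tgt)-s["eef_pos"])/.025).round(3))
E
python3 - <<'E'
from h import *
a=np.radians(-54); t=np.array([.4918,-.3987])-.02*np.array([np.cos(a),np.sin(a)])
print(t);tool([*t,.303])
E
```

```text
[ 0.48004429 -0.38251966]
pos [ 0.4419 -0.1564  0.3027] F [-1.11  0.39 -0.67] yhead -54.06 q6 0.49
units [-4.074  8.22  -0.012]
```

>>> move_arm(deltas=[-0.5,1,0,0,10,-0.5,1,0,0,10,-0.5,1,0,0,10,-0.5,1,0,0,10,-0.5,1,0,0,10,-0.5,1,0,0,10,-0.5,1,0,0,10,-0.5,1,0,0,10])

```text
clock: 8.25
eef_pos: [0.4778, -0.3783, 0.3024]
tcp_rot: [0.951, 0.308, 0.0, -0.0]
force: [-0.1, 0.8, -0.7]
gripper_width: 0.0158
gripper_force: 50.0
```

>>> move_arm(deltas=[-0.07,0.22,0,0,10,0,0,0,0,10,0,0,0,0,10,0,0,0,0,10])

```text
clock: 8.65
eef_pos: [0.4794, -0.3815, 0.3029]
tcp_rot: [0.951, 0.308, 0.0, 0.0]
force: [-0.2, -0.5, -0.1]
gripper_width: 0.0159
gripper_force: 50.0
```

```bash
python3 - <<'E'
from h import *
np.set_printoptions(precision=4,suppress=True)
tool([.4800,-.3825,.303])
s=manip.capture("side");save(s,"h1.png",(230,180,340,330),4)
P,u,v=pts(s)
for z0,z1 in((.195,.205),(.205,.215),(.215,.225),(.225,.235),(.235,.245),(.245,.26),(.262,.27),(.28,.29),(.29,.30),(.30,.32)):
    m=(abs(P[:,0]-.48)<.03)&(abs(P[:,1]+.383)<.03)&(P[:,2]>z0)&(P[:,2]<z1)
    if m.sum(): print(z0,m.sum(),P[m].mean(0),np.ptp(P[m],axis=0),u[m].mean(),v[m].mean())
m=(abs(P[:,0]-.48)<.03)&(abs(P[:,1]+.383)<.035)&(P[:,2]>.16)&(P[:,2]<.2)
print(np.c_[P[m],u[m],v[m]])
E
```

```text
pos [ 0.4794 -0.3815  0.3029] F [-0.23 -0.52 -0.08] yhead -54.09 q6 0.19
units [-0.005  0.045 -0.002]
0.195 11 [ 0.4806 -0.3832  0.2004] [0.0039 0.0031 0.0088] 271.6363636363636 291.09090909090907
0.205 11 [ 0.4804 -0.3835  0.2098] [0.0033 0.0022 0.0079] 271.09090909090907 287.0
0.215 15 [ 0.4805 -0.3832  0.2191] [0.004  0.0031 0.0094] 270.6666666666667 282.6
0.225 14 [ 0.4805 -0.3833  0.2302] [0.0034 0.0025 0.0098] 270.14285714285717 277.5
0.235 13 [ 0.4805 -0.3833  0.2398] [0.0039 0.002  0.0095] 269.61538461538464 272.9230769230769
0.245 23 [ 0.4806 -0.3832  0.2526] [0.0037 0.004  0.014 ] 269.04347826086956 266.6521739130435
0.262 1 [ 0.4799 -0.3845  0.2633] [0. 0. 0.] 268.0 262.0
0.28 203 [ 0.4812 -0.3897  0.2835] [0.0308 0.0215 0.01  ] 268.0394088669951 254.28571428571428
0.29 78 [ 0.4783 -0.3897  0.294 ] [0.0253 0.0138 0.0096] 265.20512820512823 248.82051282051282
0.3 230 [ 0.4772 -0.392   0.3124] [0.0401 0.0363 0.0196] 263.4086956521739 240.0086956521739
[[  0.4795  -0.3826   0.1978 271.     292.    ]
 [  0.481   -0.3841   0.1993 272.     292.    ]
 [  0.4824  -0.3833   0.1981 
[... 1575 characters left out ...]
  0.1899 277.     301.    ]
 [  0.4884  -0.3917   0.1867 278.     301.    ]
 [  0.4824  -0.3874   0.18   274.     302.    ]
 [  0.4839  -0.3885   0.1811 275.     302.    ]
 [  0.4854  -0.3915   0.1846 276.     302.    ]
 [  0.4868  -0.3917   0.1846 277.     302.    ]
 [  0.4883  -0.3913   0.1839 278.     302.    ]
 [  0.4837  -0.3889   0.1793 275.     303.    ]
 [  0.4852  -0.3915   0.1823 276.     303.    ]
 [  0.4867  -0.3919   0.1825 277.     303.    ]
 [  0.4881  -0.3924   0.1829 278.     303.    ]
 [  0.4851  -0.3918   0.1803 276.     304.    ]
 [  0.4865  -0.393    0.1816 277.     304.    ]
 [  0.488   -0.3925   0.1808 278.     304.    ]
 [  0.4864  -0.3926   0.1788 277.     305.    ]]
```

View pics/h1.png

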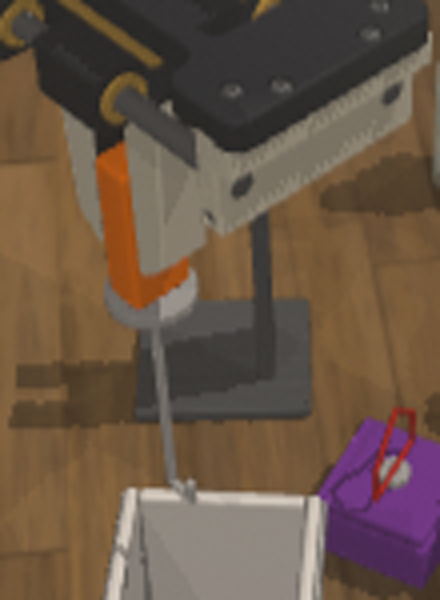

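>>> move_arm(deltas=[-0.06,0,0.6,0,10,0,0,0.7,0,10,0,0,0.7,0,10,0,0,0.6,0,10,0,0,0.4,0,10,0,0,0.2,0,10,0,0,0,0,10])

```text
clock: 9.4
eef_pos: [0.4777, -0.3831, 0.2218]
tcp_rot: [0.951, 0.308, -0.0, -0.0]
force: [0.5, 0.3, -0.3]
gripper_width: 0.0157
gripper_force: 50.0
```

>>> move_arm(deltas=[0,0,0.1,0,10,0,0,0.1,0,10,0,0,0.1,0,10,0,0,0.1,0,10,0,0,0.1,0,10,0,0,0.1,0,10])

```text
clock: 10.0
eef_pos: [0.478, -0.3834, 0.2074]
tcp_rot: [0.951, 0.308, -0.0, -0.0]
force: [0.7, 0.1, -1.0]
gripper_width: 0.0158
gripper_force: 50.0
```

>>> move_arm(deltas=[0,0,0.1,0,10,0,0,0.1,0,10,0,0,0.1,0,10,0,0,0.1,0,10,0,0,0.1,0,10,0,0,0.1,0,10,0,0,0,0,10,0,0,0,0,10])

```text
clock: 10.8
eef_pos: [0.478, -0.3833, 0.1926]
tcp_rot: [0.952, 0.308, -0.0, -0.0]
force: [0.0, 1.7, -1.2]
gripper_width: 0.0158
gripper_force: 50.0
```

>>> move_arm(deltas=[0,0.1,0,0,10,0,0.1,0,0,10,0,0.1,0,0,10,0,0.1,0,0,10,0,0.1,0,0,10,0,0,0,0,10,0,0,0,0,10])

```text
clock: 11.5
eef_pos: [0.4853, -0.3935, 0.1926]
tcp_rot: [0.952, 0.308, -0.0, -0.0]
force: [0.1, -0.2, -0.8]
gripper_width: 0.0155
gripper_force: 50.0
```

>>> move_arm(deltas=[0,0.02,0,0,10,0,0.02,0,0,10,0,0,0,0,10,0,0,0,0,10])

```text
clock: 11.9
eef_pos: [0.4859, -0.3943, 0.1927]
tcp_rot: [0.951, 0.308, 0.0, 0.0]
force: [-0.7, -0.7, -0.5]
gripper_width: 0.0158
gripper_force: 50.0
```

```bash
cat > f.py <<'E'
from h import *
F=[]
for i in range(3):
    p=manip.capture("side" if i else "top");F.append(manip.state()["force"])
F=np.array(F).mean(0);a=np.radians(-54);print("F",F.round(2),"along foot",(F[0]*np.cos(a)+F[1]*np.sin(a)).round(2))
tool([.492,-.399,.2])
E
python3 f.py
```

```text
F [ 0.55 -0.13 -0.48] along foot 0.43
pos [ 0.4859 -0.3943  0.1927] F [ 0.65 -0.58 -0.38] yhead -54.17 q6 0.18
units [ 0.089  0.296 -0.294]
```

>>> move_arm(deltas=[0,0.04,0,0,10,0,0,0,0,10,0,0.04,0,0,10,0,0,0,0,10,0,0.04,0,0,10,0,0,0,0,10])

```text
clock: 12.65
eef_pos: [0.4877, -0.3968, 0.1926]
tcp_rot: [0.952, 0.308, 0.0, 0.0]
force: [0.4, -0.5, -1.2]
gripper_width: 0.0161
gripper_force: 50.0
```

```bash
python3 f.py
```

```text
F [ 0.13  0.25 -0.87] along foot -0.13
pos [ 0.4877 -0.3967  0.1926] F [ 0.13 -0.99 -0.21] yhead -54.16 q6 0.18
units [ 0.088  0.175 -0.296]
```

>>> move_arm(deltas=[0,0.04,0,0,10,0,0,0,0,10,0,0,0,0,10])

```text
clock: 13.1
eef_pos: [0.4882, -0.3975, 0.1926]
tcp_rot: [0.952, 0.308, -0.0, -0.0]
force: [0.7, 1.2, -1.5]
gripper_width: 0.0157
gripper_force: 50.0
```

```bash
python3 f.py
```

```text
F [-0.54  0.33 -0.63] along foot -0.58
pos [ 0.4882 -0.3975  0.1926] F [-0.75 -0.19 -0.79] yhead -54.17 q6 0.18
units [ 0.089  0.137 -0.295]
```

>>> move_arm(deltas=[0,0.04,0,0,10,0,0,0,0,10,0,0,0,0,10])

```text
clock: 13.55
eef_pos: [0.4887, -0.3983, 0.1925]
tcp_rot: [0.952, 0.308, -0.0, -0.0]
force: [-0.9, 1.1, -0.3]
gripper_width: 0.0156
gripper_force: 50.0
```

```bash
python3 f.py
```

```text
F [-0.75  1.53 -0.59] along foot -1.68
pos [ 0.4888 -0.3983  0.1926] F [-0.79  1.35 -0.83] yhead -54.16 q6 0.18
units [ 0.087  0.098 -0.297]
```

>>> move_arm(deltas=[0,-0.06,0,0,10,0,0,-0.2,0,10,0,0,-0.2,0,10,0,0,-0.1,0,10,0,0,-0.05,0,10,0,0,-0.05,0,10,0,0,-0.05,0,10,0,0,0,0,10])

```text
clock: 14.5
eef_pos: [0.4881, -0.3971, 0.209]
tcp_rot: [0.951, 0.308, 0.0, 0.0]
force: [0.4, 0.0, -1.6]
gripper_width: 0.0157
gripper_force: 50.0
```

>>> move_arm(deltas=[0,0,-0.05,0,10,0,0,-0.05,0,10,0,0,-0.05,0,10,0,0,-0.05,0,10,0,0,0,0,10,0,0,0,0,10])

```text
clock: 15.1
eef_pos: [0.4879, -0.3972, 0.2138]
tcp_rot: [0.952, 0.308, -0.0, -0.0]
force: [-0.7, 0.1, -3.0]
gripper_width: 0.0159
gripper_force: 50.0
```

```bash
python3 f.py
```

```text
F [-0.25 -0.25 -4.25] along foot 0.06
pos [ 0.4879 -0.3971  0.2138] F [-0.16 -0.26 -4.9 ] yhead -54.17 q6 0.18
units [0.089 0.157 0.552]
```

>>> move_arm(deltas=[0,0,-0.05,0,10,0,0,-0.05,0,10,0,0,-0.08,0,10,0,0,-0.1,0,10,0,0,-0.1,0,10,0,0,-0.1,0,10,0,0,-0.1,0,10])

```text
clock: 15.95
eef_pos: [0.488, -0.3972, 0.2287]
tcp_rot: [0.952, 0.308, 0.0, 0.0]
force: [-0.3, 0.4, -3.6]
gripper_width: 0.0156
gripper_force: 50.0
```

```bash
python3 f.py
```

```text
F [ 0.06  0.07 -3.6 ] along foot -0.02
pos [ 0.4881 -0.3972  0.2287] F [-0.17  0.45 -3.76] yhead -54.16 q6 0.18
units [0.087 0.149 1.149]
```

>>> move_arm(deltas=[0,0,-0.1,0,10,0,0,-0.15,0,10,0,0,-0.2,0,10,0,0,-0.2,0,10,0,0,-0.2,0,10,0,0,-0.2,0,10,0,0,-0.2,0,10,0,0,-0.2,0,10])

```text
clock: 16.9
eef_pos: [0.488, -0.3972, 0.2651]
tcp_rot: [0.952, 0.308, 0.0, 0.0]
force: [-0.0, 0.1, -3.5]
gripper_width: 0.0161
gripper_force: 50.0
```

>>> move_arm(deltas=[0,0,-0.2,0,10,0,0,-0.2,0,10,0,0,-0.2,0,10,0,0,-0.2,0,10,0,0,-0.2,0,10,0,0,-0.2,0,10,0,0,-0.2,0,10,0,0,-0.2,0,10])

```text
clock: 17.7
eef_pos: [0.4879, -0.3972, 0.305]
tcp_rot: [0.952, 0.308, -0.0, -0.0]
force: [-0.5, -0.5, -4.0]
gripper_width: 0.0156
gripper_force: 50.0
```

>>> move_arm(deltas=[0,0,-0.2,0,10,0,0,-0.2,0,10,0,0,-0.2,0,10,0,0,-0.2,0,10,0,0,-0.2,0,10,0,0,-0.2,0,10,0,0,-0.2,0,10,0,0,-0.2,0,10])

```text
clock: 18.5
eef_pos: [0.4879, -0.3971, 0.345]
tcp_rot: [0.952, 0.308, 0.0, -0.0]
force: [-0.3, 0.3, -4.5]
gripper_width: 0.0158
gripper_force: 50.0
```

>>> move_arm(deltas=[0,0,-0.2,0,10,0,0,-0.2,0,10,0,0,-0.2,0,10,0,0,-0.15,0,10,0,0,-0.1,0,10,0,0,-0.05,0,10,0,0,0,0,10,0,0,0,0,10])

```text
clock: 19.3
eef_pos: [0.4879, -0.3971, 0.3669]
tcp_rot: [0.952, 0.308, -0.0, -0.0]
force: [-0.3, 0.2, -4.2]
gripper_width: 0.0157
gripper_force: 50.0
```

```bash
python3 f.py; python3 - <<'E'
from h import *
s=manip.capture("side");save(s,"lift.png",(200,150,360,350),3)
P,u,v=pts(s);m=(P[:,0]>.44)&(P[:,0]<.55)&(P[:,1]>-.46)&(P[:,1]<-.34)
px=s["pixels"][v,u].astype(int);b=m&(px[:,2]>px[:,0]*1.4)
print("blue",b.sum(),np.percentile(P[b],[1,50,99],axis=0).round(4))
E
```

```text
F [-0.08  0.39 -4.04] along foot -0.36
pos [ 0.4879 -0.3971  0.3669] F [ 0.49  0.41 -3.44] yhead -54.17 q6 0.18
units [0.09  0.16  6.674]
blue 642 [[ 0.4572 -0.4355  0.1665]
 [ 0.4909 -0.4291  0.184 ]
 [ 0.5241 -0.384   0.1955]]
```

View pics/lift.png

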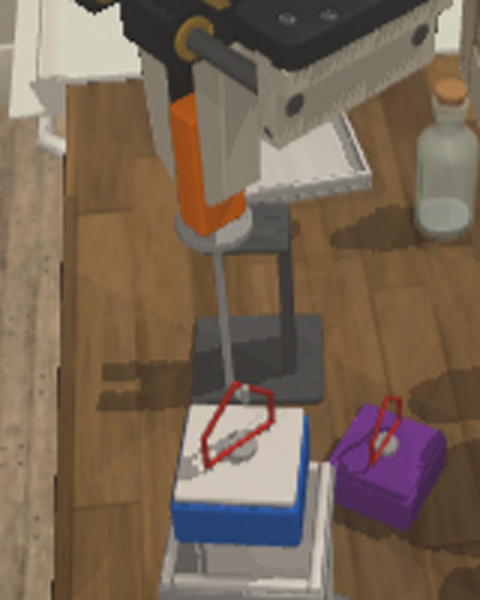

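>>> move_arm(deltas=[0.09,-0.1,-0.1,0,10,0.185,-0.2,-0.1,0,10,0.28,-0.3,-0.1,0,10,0.37,-0.4,0,0,10,0.46,-0.5,0,0,10,0.555,-0.6,0,0,10,0.555,-0.6,0,0,10,0.555,-0.6,0,0,10])

```text
clock: 20.3
eef_pos: [0.5017, -0.2833, 0.3747]
tcp_rot: [0.951, 0.308, 0.0, -0.0]
force: [-0.8, 0.0, -4.0]
gripper_width: 0.0159
gripper_force: 50.0
```

>>> move_arm(deltas=[0.555,-0.6,0,0,10,0.555,-0.6,0,0,10,0.555,-0.6,0,0,10,0.555,-0.6,0,0,10,0.555,-0.6,0,0,10,0.555,-0.6,0,0,10,0.555,-0.6,0,0,10,0.555,-0.6,0,0,10])

```text
clock: 21.1
eef_pos: [0.521, -0.1211, 0.3748]
tcp_rot: [0.951, 0.308, 0.0, 0.0]
force: [0.3, -0.3, -3.4]
gripper_width: 0.0154
gripper_force: 50.0
```

>>> move_arm(deltas=[0.555,-0.6,0,0,10,0.555,-0.6,0,0,10,0.555,-0.6,0,0,10,0.555,-0.6,0,0,10,0.555,-0.6,0,0,10,0.555,-0.6,0,0,10,0.46,-0.5,0,0,10,0.37,-0.4,0,0,10])

```text
clock: 21.9
eef_pos: [0.5391, 0.031, 0.3748]
tcp_rot: [0.951, 0.308, 0.0, -0.0]
force: [-0.6, -0.0, -4.1]
gripper_width: 0.0155
gripper_force: 50.0
```

>>> move_arm(deltas=[0.28,-0.3,0,0,10,0.185,-0.2,0,0,10,0.09,-0.1,0,0,10,0,0,0,0,10,0,0,0,0,10,0,0,0,0,10,0,0,0,0,10])

```text
clock: 22.6
eef_pos: [0.5421, 0.0485, 0.3746]
tcp_rot: [0.952, 0.307, -0.0, 0.0]
force: [-0.3, -0.0, -3.2]
gripper_width: 0.0161
gripper_force: 50.0
```

```bash
sed -i 's/.492,-.399,.2\]/.5445,.069,.22]/' f.py; python3 f.py; python3 - <<'E'
from h import *
for c in("side","top"):
    s=manip.capture(c)
    P,u,v=pts(s);px=s["pixels"][v,u].astype(int);b=(px[:,2]>px[:,0]*1.4)&(P[:,1]>-.05)&(P[:,1]<.2)&(P[:,2]>.1)
    print(c,"blue",b.sum(),np.percentile(P[b],[1,50,99],axis=0).round(4) if b.sum()>10 else "")
    save(s,"tr_%s.png"%c)
E
```

```text
F [-0.11 -0.14 -3.54] along foot 0.05
pos [0.5421 0.0488 0.3747] F [-0.48 -0.36 -3.41] yhead -54.19 q6 0.94
units [ 0.55  -0.602  6.186]
side blue 376 [[0.5112 0.0093 0.1739]
 [0.5426 0.0165 0.1893]
 [0.5766 0.0503 0.203 ]]
top blue 305 [[0.5098 0.0139 0.1745]
 [0.5269 0.0218 0.1954]
 [0.5746 0.0798 0.204 ]]
```

View pics/tr_side.png

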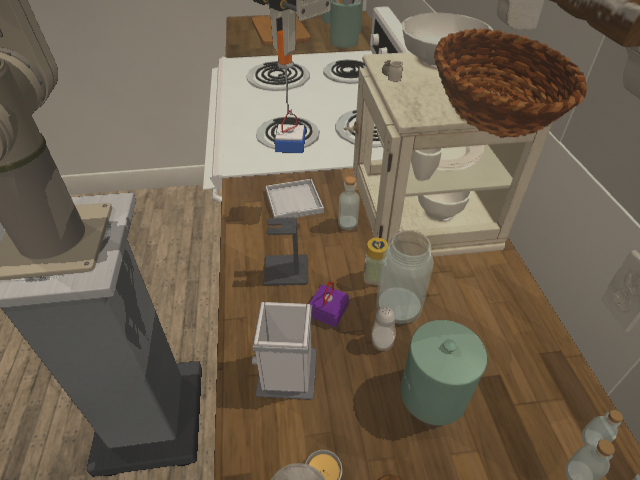

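>>> move_arm(deltas=[0.1,-0.09,0,0,10,0.2,-0.17,0,0,10,0.2,-0.17,0.1,0,10,0.12,-0.1,0.2,0,10,0.05,-0.05,0.3,0,10,0,0,0.4,0,10,0,0,0.4,0,10,0,0,0.4,0,10])

```text
clock: 23.65
eef_pos: [0.547, 0.0703, 0.3282]
tcp_rot: [0.952, 0.308, -0.0, -0.0]
force: [-0.3, -1.0, -4.2]
gripper_width: 0.0158
gripper_force: 50.0
```

>>> move_arm(deltas=[0,0,0.4,0,10,0,0,0.4,0,10,0,0,0.4,0,10,0,0,0.4,0,10,0,0,0.4,0,10,0,0,0.4,0,10,0,0,0.4,0,10,0,0,0.3,0,10])

```text
clock: 24.45
eef_pos: [0.547, 0.0706, 0.251]
tcp_rot: [0.952, 0.308, -0.0, -0.0]
force: [0.2, -0.2, -3.1]
gripper_width: 0.0158
gripper_force: 50.0
```

>>> move_arm(deltas=[0,0,0.2,0,10,0,0,0.2,0,10,0,0,0.2,0,10,0,0,0.15,0,10,0,0,0.1,0,10,0,0,0.05,0,10,0,0,0,0,10,0,0,0,0,10])

```text
clock: 25.25
eef_pos: [0.5473, 0.0706, 0.2298]
tcp_rot: [0.952, 0.308, 0.0, 0.0]
force: [-0.9, 0.7, -3.8]
gripper_width: 0.0157
gripper_force: 50.0
```

```bash
python3 f.py; python3 - <<'E'
from h import *
for c in("side","top"):
    s=manip.capture(c)
    P,u,v=pts(s);px=s["pixels"][v,u].astype(int);b=(px[:,2]>px[:,0]*1.4)&(P[:,1]>-.05)&(P[:,1]<.2)&(abs(P[:,0]-.55)<.08)
    print(c,"blue",b.sum(),np.percentile(P[b],[1,50,99],axis=0).round(4) if b.sum()>10 else "")
E
```

```text
F [ 0.21  0.58 -3.71] along foot -0.35
pos [0.5474 0.0706 0.2299] F [ 0.07  0.28 -3.56] yhead -54.17 q6 0.98
units [-0.13  -0.016  0.397]
side blue 280 [[0.5165 0.0312 0.0302]
 [0.5485 0.0388 0.0459]
 [0.5842 0.0811 0.0583]]
top blue 199 [[0.5158 0.0354 0.0284]
 [0.5335 0.0433 0.0493]
 [0.5832 0.0992 0.4073]]
```

>>> move_arm(deltas=[0,0,0.1,0,10,0,0,0.12,0,10,0,0,0.12,0,10,0,0,0.12,0,10,0,0,0.1,0,10,0,0,0.06,0,10,0,0,0.04,0,10,0,0,0.04,0,10])

```text
clock: 26.3
eef_pos: [0.5473, 0.0706, 0.2122]
tcp_rot: [0.951, 0.308, 0.0, 0.0]
force: [0.1, -0.1, -4.4]
gripper_width: 0.0158
gripper_force: 50.0
```

>>> move_arm(deltas=[0,0,0.04,0,10,0,0,0.04,0,10,0,0,0.04,0,10,0,0,0.04,0,10,0,0,0.04,0,10,0,0,0.04,0,10,0,0,0,0,10])

```text
clock: 27.0
eef_pos: [0.5473, 0.0706, 0.2061]
tcp_rot: [0.952, 0.308, 0.0, -0.0]
force: [-1.0, 0.9, -3.8]
gripper_width: 0.0155
gripper_force: 50.0
```

```bash
python3 f.py
```

```text
F [-0.25 -0.09 -3.71] along foot -0.07
pos [0.5472 0.0706 0.2061] F [-0.57 -0.22 -3.83] yhead -54.16 q6 0.98
units [-0.124 -0.012 -0.554]
```

Still hanging; continue slowly.

>>> move_arm(deltas=[0,0,0.04,0,10,0,0,0.04,0,10,0,0,0.04,0,10,0,0,0.04,0,10,0,0,0,0,10])

```text
clock: 27.65
eef_pos: [0.5472, 0.0706, 0.202]
tcp_rot: [0.952, 0.308, -0.0, -0.0]
force: [0.7, -0.2, -1.1]
gripper_width: 0.016
gripper_force: 50.0
```

```bash
python3 f.py
```

```text
F [-0.29  0.08 -1.17] along foot -0.23
pos [0.5472 0.0706 0.2022] F [-0.5   0.42 -1.44] yhead -54.17 q6 0.98
units [-0.125 -0.013 -0.713]
```

>>> move_arm(deltas=[0,0,0.08,0,10,0,0,0.14,0,10,0,0,0.14,0,10,0,0,0.14,0,10,0,0,0.14,0,10,0,0,0,0,10,0,0,0,0,10])

```text
clock: 28.5
eef_pos: [0.5471, 0.0706, 0.186]
tcp_rot: [0.951, 0.308, -0.0, -0.0]
force: [0.3, -0.2, -0.8]
gripper_width: 0.0157
gripper_force: 50.0
```

```bash
python3 f.py
```

```text
F [-0.33 -0.05 -0.49] along foot -0.15
pos [0.5474 0.0706 0.1864] F [-1.05  0.14 -0.4 ] yhead -54.17 q6 0.98
units [-0.13  -0.016 -1.345]
```

Withdraw slowly, checking forces.

>>> move_arm(deltas=[0,-0.06,0,0,10,0,-0.06,0,0,10,0,-0.06,0,0,10,0,-0.06,0,0,10,0,-0.06,0,0,10,0,0,0,0,10])

```text
clock: 29.25
eef_pos: [0.5427, 0.0769, 0.1862]
tcp_rot: [0.951, 0.308, 0.0, -0.0]
force: [0.0, 0.1, -1.5]
gripper_width: 0.0162
gripper_force: 50.0
```

```bash
python3 f.py
```

```text
F [ 0.37 -0.09 -0.34] along foot 0.29
pos [0.5428 0.0767 0.1862] F [0.59 0.27 0.41] yhead -54.16 q6 0.99
units [-0.125  0.287 -1.354]
```

>>> move_arm(deltas=[0,-0.08,0,0,10,0,-0.08,0,0,10,0,-0.08,0,0,10,0,-0.08,0,0,10,0,-0.1,0,0,10,0,-0.1,0,0,10,0,-0.1,0,0,10,0,0,0,0,10])

```text
clock: 30.2
eef_pos: [0.5336, 0.0895, 0.1862]
tcp_rot: [0.951, 0.308, 0.0, -0.0]
force: [0.4, 0.6, -1.2]
gripper_width: 0.0154
gripper_force: 50.0
```

```bash
python3 f.py; python3 - <<'E'
from h import *
s=manip.capture("side");save(s,"off.png",(230,100,350,230),4.5)
E
```

```text
F [-0.28 -0.6  -1.04] along foot 0.32
pos [0.5338 0.0892 0.1862] F [-0.55 -0.37 -1.5 ] yhead -54.16 q6 1.02
units [-0.126  0.908 -1.354]
```

View pics/off.png

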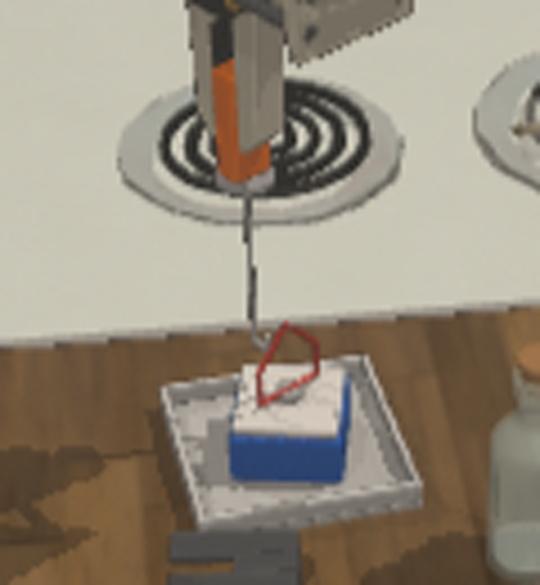

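>>> move_arm(deltas=[0,-0.1,-0.2,0,10,0,-0.1,-0.5,0,10,0,0,-0.8,0,10,0,0,-0.9,-0.6,10,0,0,-0.9,-1,10,0,0,-0.9,-1,10,0,0,-0.4,-1,10,0,0,0,-1,10])

```text
clock: 31.2
eef_pos: [0.5319, 0.0935, 0.3052]
tcp_rot: [0.804, 0.595, 0.002, 0.001]
force: [0.1, 0.7, -1.4]
gripper_width: 0.016
gripper_force: 50.0
```

>>> move_arm(deltas=[0,0,0,-1,10,0,0,0,-1,10,0,0,0,-1,10,0,0,0,-1,10,0,0,0,-1,10,0,0,0,-1,10,0,0,0,-1,10,0,0,0,-1,10])

```text
clock: 32.0
eef_pos: [0.5309, 0.0935, 0.3025]
tcp_rot: [0.367, 0.93, 0.0, 0.001]
force: [-0.9, 0.0, -1.7]
gripper_width: 0.0157
gripper_force: 50.0
```

>>> move_arm(deltas=[0,0,0,-1,10,0,0,0,-1,10,0,0,0,-0.15,10,0,0,0,0,10,0,0,0,0,10])

```text
clock: 32.5
eef_pos: [0.5309, 0.0933, 0.3016]
tcp_rot: [0.228, 0.974, 0.0, 0.0]
force: [-0.3, -0.5, -0.3]
gripper_width: 0.0156
gripper_force: 50.0
```

```bash
python3 - <<'E'
from h import *
tool([.4417,-.1563,.303])
E
```

```text
pos [0.5309 0.0933 0.3016] F [-0.3  -0.51 -0.29] yhead 63.65 q6 -1.03
units [ -1.235 -10.531  -0.057]
```

>>> move_arm(deltas=[-0.1,-0.6,0,0,10,-0.12,-0.95,0,0,10,-0.12,-0.95,0,0,10,-0.12,-0.95,0,0,10,-0.12,-0.95,0,0,10,-0.12,-0.95,0,0,10,-0.12,-0.95,0,0,10,-0.12,-0.95,0,0,10])

```text
clock: 33.3
eef_pos: [0.4711, -0.0814, 0.3013]
tcp_rot: [0.227, 0.974, -0.0, 0.0]
force: [-0.3, 0.6, -1.3]
gripper_width: 0.016
gripper_force: 50.0
```

>>> move_arm(deltas=[-0.12,-0.95,0,0,10,-0.12,-0.95,0,0,10,-0.06,-0.85,0,0,10,-0.06,-0.53,0,0,10,0,0,0.9,0,10,0,0,0.9,0,10,0,0,0,0,10,0,0,0,0,10])

```text
clock: 34.1
eef_pos: [0.4435, -0.1573, 0.2563]
tcp_rot: [0.227, 0.974, 0.0, -0.0]
force: [-0.3, -0.9, -0.4]
gripper_width: 0.0155
gripper_force: 50.0
```

```bash
python3 - <<'E'
from h import *
tool([.4417,-.1563,.168])
E
```

```text
pos [ 0.4435 -0.1573  0.2563] F [-0.35 -0.89 -0.38] yhead 63.81 q6 -1.56
units [0.081 0.004 3.532]
```

>>> move_arm(deltas=[0.08,0,0.85,0,10,0,0,0.9,0,10,0,0,0.9,0,10,0,0,0.6,0,10,0,0,0.28,0,10,0,0,0,0,10,0,0,0,0,10])

```text
clock: 34.8
eef_pos: [0.4427, -0.1567, 0.1691]
tcp_rot: [0.226, 0.974, -0.0, 0.001]
force: [-0.0, 1.1, -1.1]
gripper_width: 0.0156
gripper_force: 50.0
```

```bash
python3 - <<'E'
from h import *
tool([.4981,-.1607,.168])
E
```

```text
pos [ 0.4427 -0.1567  0.1691] F [-0.02  1.11 -1.08] yhead 63.84 q6 -1.56
units [-2.057  0.833  0.048]
```

>>> move_arm(deltas=[-0.35,0.14,0,0,10,-0.35,0.14,0,0,10,-0.35,0.14,0,0,10,-0.35,0.14,0,0,10,-0.35,0.14,0,0,10,-0.31,0.13,0,0,10,0,0,0,0,10,0,0,0,0,10])

```text
clock: 35.6
eef_pos: [0.4974, -0.1604, 0.1676]
tcp_rot: [0.226, 0.974, 0.0, -0.0]
force: [-0.8, -0.6, -0.9]
gripper_width: 0.0157
gripper_force: 50.0
```

```bash
python3 f.py; python3 - <<'E'
from h import *
tool([.4981,-.1607,.1557])
E
```

```text
F [-0.54 -0.26 -0.44] along foot -0.11
pos [ 0.4972 -0.1605  0.1679] F [-0.45 -0.34 -0.37] yhead 63.83 q6 -1.52
units [ 2.351  9.074 -2.086]
pos [ 0.4972 -0.1605  0.1679] F [-0.45 -0.34 -0.37] yhead 63.83 q6 -1.52
units [-0.036  0.009  0.486]
```

>>> move_arm(deltas=[-0.03,0,0.2,0,10,0,0,0.16,0,10,0,0,0.06,0,10,0,0,0.06,0,10,0,0,0,0,10,0,0,0,0,10])

```text
clock: 36.35
eef_pos: [0.4982, -0.1609, 0.1559]
tcp_rot: [0.226, 0.974, -0.0, 0.0]
force: [0.4, 1.2, -1.2]
gripper_width: 0.0159
gripper_force: 50.0
```

```bash
python3 f.py
```

```text
F [ 0.15  0.13 -1.08] along foot -0.01
pos [ 0.4982 -0.1609  0.1559] F [ 0.17 -0.34 -1.15] yhead 63.83 q6 -1.52
units [ 2.392  9.069 -2.564]
```

>>> move_arm(deltas=[0,0,0.03,0,10,0,0,0.03,0,10,0,0,0,0,10])

```text
clock: 36.8
eef_pos: [0.4983, -0.1609, 0.1557]
tcp_rot: [0.226, 0.974, -0.0, 0.0]
force: [-4.0, 0.8, 8.8]
gripper_width: 0.0154
gripper_force: 50.0
```

```bash
python3 f.py
```

```text
F [-4.24  1.62  8.2 ] along foot -3.81
pos [ 0.4983 -0.1609  0.1556] F [-4.44  1.8   7.75] yhead 63.84 q6 -1.52
units [ 2.395  9.069 -2.576]
```

>>> move_arm(deltas=[0,0,-0.04,0,10,0,0,0,0,10,0,0,0,0,18,0,0,0,0,22,0,0,0,0,40,0,0,0,0,50,0,0,0,0,50], newtons=10)

```text
clock: 37.65
eef_pos: [0.4981, -0.1608, 0.1553]
tcp_rot: [0.226, 0.974, 0.0, -0.0]
force: [0.2, 0.4, 0.3]
gripper_width: 0.0413
gripper_force: 0.0
```

>>> move_arm(deltas=[0,0,-0.3,0,50,0,0,-0.6,0,50,0,0,-0.9,0,50,0,0,-0.9,0,50,0,0,-0.9,0,50,0.9,0.5,-0.5,0,50,0.9,0.9,0,0,50,0.9,0.9,0,0,50])

```text
clock: 38.45
eef_pos: [0.4631, -0.0791, 0.2603]
tcp_rot: [0.227, 0.974, -0.0, 0.002]
force: [0.2, 0.5, -0.6]
gripper_width: 0.0498
gripper_force: 0.0
```

>>> move_arm(deltas=[0.9,0,0,0,50,0.9,0,0,0,50,0.9,0,0,0,50,0,0,0,0,50,0,0,0,0,50,0,0,0,0,50])

```text
clock: 39.05
eef_pos: [0.403, -0.0501, 0.2587]
tcp_rot: [0.226, 0.974, -0.0, 0.001]
force: [0.3, 0.0, -0.3]
gripper_width: 0.0499
gripper_force: 0.0
```

```bash
python3 - <<'E'
from h import *
s=manip.capture("side");save(s,"end.png",(230,130,400,400),2.2)
P,u,v=pts(s)
m=(abs(P[:,0]-.5)<.03)&(abs(P[:,1]+.16)<.03)&(P[:,2]>.185)&(P[:,2]<.205)
print(cv2.minAreaRect((P[m][:,:2]*1000).astype(np.float32)),np.percentile(P[m][:,2],98))
px=s["pixels"][v,u].astype(int);b=(px[:,2]>px[:,0]*1.4)&(P[:,1]>-.05)&(P[:,1]<.2)&(abs(P[:,0]-.55)<.08)
print(np.percentile(P[b],[1,50,99],axis=0).round(4));tool([0,0,0])
E
```

```text
((497.43792724609375, -162.95542907714844), (16.82583999633789, 24.349454879760742), 65.54308319091797) 0.1965476663127608
[[0.5184 0.0311 0.006 ]
 [0.5493 0.0385 0.022 ]
 [0.5837 0.0802 0.035 ]]
pos [ 0.4029 -0.0501  0.2584] F [0.15 0.27 0.05] yhead 63.82 q6 -1.36
units [15.354 -5.315 10.325]
```

View pics/end.png

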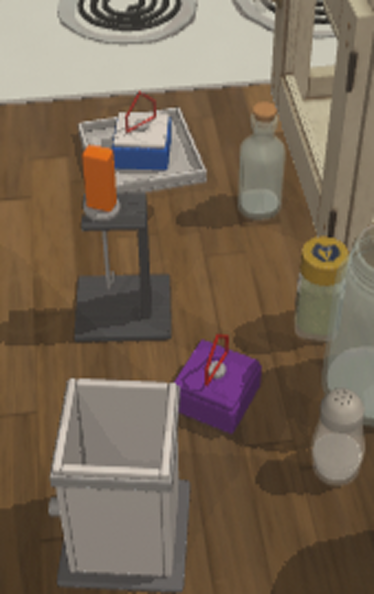

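The picture shows the puller upright in the fork (handle near pixel 98,180). The cartridge stands in the tray (142,140), and the bystanders have not moved.

```bash
python3 -c "
from station import manip
print(manip.hand_in())"
```

```text
the job is handed in; nothing more can be done
None
```

Job handed in: the cartridge stands upright near the middle of the tray and off the hook, and the puller hangs in its stand with the gripper clear; the hand-in call returned no verdict.

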